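# Put the breakfast things away on the bar

## Robot

A 6-joint arm with a two-finger parallel gripper is mounted at the origin on the work surface. World frame = base frame: x ahead of the robot, y to its left, z up, the work surface at z = 0. Lengths are in m, angles in rad, forces in N, time in s.
With the tool pointing down it reaches from about 0.25 to 0.775 m from the base axis. Payload 4 kg.
Tool frame: the origin (TCP) lies at the very end of the fingers, on their centre line; the grasp point (between the pads) lies behind it (ctrl.tcp_to_grasp is the z of the grasp point in the tool frame, in m); z points along the fingers, y is the line along which they close (so a half turn about z gives the same grasp; the last joint's range is limited). The gripper opens to 94 mm and grips with 3 to 60 N. Pads are 16 mm wide; open, the fingers measure 119 mm over their backs; the gripper's body (75 mm by 177 mm) begins 78 mm behind the grasp point.
Start: joints at [1.144, 0.087, 1.371, -0, 1.684, -0.103], TCP at [0.175, 0.521, 0.206] pointing down, gripper open.
Joint ranges: [-3.1, 3.1], [-0.76, 2.03], [0.27, 2.55], [-1.08, 4.22], [0.17, 2.65], [-2.57, 2.57]. Speed limits (rad/s): [2.79, 2.79, 3.14, 3.14, 3.14, 3.14].

## Interface

Orientations are given as a unit quaternion [x, y, z, w].
In Python, from workcell import ctrl gives the robot as it stands.
- The arm moves only by the tool play_rows, never from a script. Its arguments are lists of equal length, an entry for each row: "xyz": the shift along the tool's x, y, z in m, a list of three; "dr": the turn, a rotation vector about the tool's x, y, z in degrees, a list of three. A call has 1 to 12 rows; each row shifts and turns the commanded pose from where the row before left it, along the tool's axes as they then stand; what a row does not reach is not made up. A row lasts 1/8 s, in which the tool goes at most 62.5 mm and 10.7 degrees, less where a joint would pass 70% of its speed; a pose out of reach is approached as far as the arm can. A call is refused whole if a number of a shift passes 0.0625 or a number of a turn 10.7, either way. A call with a gripper value outside its range is refused whole. "gripper" is the closure, from -1 (fully open) to 1 (shut), set as the call begins (left out, the last holds). The fingers move at their own pace and stop on an object; "newtons" is the grip in N (left out, the last holds). Time passes only in rows, so rows that do not move let the fingers close. It gives the time, the measured TCP pose, the force, the opening and the grip force at its end, in the units of the state.
- ctrl.observe(): the state, without advancing time (a new reading comes with each control period).
- ctrl.read_camera(name): name is "scene" or "top" or "wrist"; returns a dict with "color" (400x640x3 uint8, blue, green, red), "camera_matrix" (3x3 intrinsics, pixels), "eye" and "attitude" of the camera in the world; the wrist camera has in their place "mount" (4x4, takes a point from camera to tool coordinates, whose origin is the TCP and whose axes are the flange's). Camera axes: x right, y up, looking along -z (the intrinsics and any distortion apply to the point x, -y, -z); pixel columns grow to the right and rows downward; lengths in m; the calibration is good to about 2 mm. A picture is of the moment at which its call begins: read the wrist's pose just before it. There is no depth.
- ctrl.finish_job(): hands the job in; it is judged then, once.
The state is a dict: "clock": time; "joints": joint angles; "dq": joint speeds; "joint_torque": joint torques, N m; "ee_pos": TCP position; "orientation": TCP orientation; "contact_force": force on the tool from outside, world axes, zero at the start; "wrist_torque": the same for the moment, N m; "gripper_width": finger opening in m; "grasp_force": force on a finger pad.
Only numpy, scipy, OpenCV 4.12 (cv2) and the standard library are available. Lean on these libraries where they do the work, as an engineer would, in place of code of your own. Each camera call takes 0.05 s, during which the arm holds its last target. There are 200 camera calls.

## Task

Put the five loose breakfast things where they belong: both spice jars upright, side by side in the small steel tray, the wooden spoon and the wooden spatula lying flat, lengthwise and next to each other in the long wooden tray (neither on the other), and the white cup upright in the middle of its saucer. Set the jars and the cup down rather than dropping them, and leave the bottle and the grinder where they stand.

Things in the scene. Friction and masses are not known exactly. Their poses are not given: they have to be found in the camera images.
- jar1: First spice jar, loose, 85 mm tall, upright: round amber glass body 44 mm across up to 55 mm high, shoulder narrowing above to a round steel cap 40 mm across (from 69 to 85 mm high); 80 to 170 g. Origin: centre of its underside, z up. The two jars are alike, either may take either place in the tray. Grip across the glass body or the cap.
- jar2: Second spice jar, loose, 85 mm tall, upright: round amber glass body 44 mm across up to 55 mm high, shoulder narrowing above to a round steel cap 40 mm across (from 69 to 85 mm high); 80 to 170 g. Origin: centre of its underside, z up. The two jars are alike, either may take either place in the tray. Grip across the glass body or the cap.
- cup: White ceramic espresso cup without handle, loose, standing upright, open at the top: 60 mm tall, straight round side 58 mm across (foot 48 mm, widening over the lowest 12 mm), wall 4 mm. Origin: centre of its underside, z up. Grip across the outside, in the upper half.
- spoon: Pale wooden spoon, loose, lying flat, 150 mm long: straight bar handle 12 mm wide and 12 mm high, round shallow bowl 42 mm across and 12 mm high at the +x end. Flat below. Origin: on the underside, middle of the 150 mm length, under the handle near the centre of mass (grip there across y); x along its length from handle end to head, z up. Bare handle from x = -75 to +29 mm; bowl centre at x = +54.
- spatula: Pale wooden spatula, loose, lying flat, 150 mm long: straight bar handle 12 mm wide and 12 mm high, flat square blade 46 mm long, 42 mm wide and 6 mm high at the +x end. Flat below. Origin: on the underside, middle of the 150 mm length, under the handle near the centre of mass (grip there across y); x along its length from handle end to head, z up. Bare handle from x = -75 to +29 mm.
- utensil_tray: Long shallow tray of pale wood, does not move: 190 by 120 mm outside, 18 mm high, walls and floor 5 mm thick (inside 180 by 110, floor at 5 mm). For spoon and spatula, pointing either way. Origin: centre of its underside; x along its 190 mm length, y across, z up. The two fit at y = -26 and +26 mm; let go with the fingers opened only part way, clear of walls and neighbour.
- jar_tray: Small steel tray, does not move: 142 by 84 mm outside, 24 mm high, walls and floor 5 mm thick (inside 132 by 74 mm, floor 5 mm above the counter). Takes both jars. Origin: centre of its underside; x along its 142 mm length, y across, z up. The jars fit at x = -33 and +33 mm; with the fingers closing along y they clear the other jar.
- saucer: White round saucer, does not move: 140 mm across, rim 16 mm high, flat middle about 80 mm across, its surface 5 mm above the counter, where the cup stands. Origin: centre of its underside, z up.
- bottle: Clear glass bottle with a white stopper, standing at one side of the work, 68 mm across and 194 mm tall. To be left alone. Origin: centre of its underside, z up.
- grinder: Turned dark wooden pepper grinder, standing at the other side of the work, 54 mm across and 137 mm tall. To be left alone. Origin: centre of its underside, z up.
Mind the look-alikes: they are no part of the job. What is shaped like the jar2 but yellow is not meant. Several things have the shape of the jar_tray; the one meant has the colours described above.

How it is judged:
By the outcome, as a careful person would: the job done as asked, in the order asked, and still so for the second after the job is handed in, with the robot touching nothing.
It also fails if it takes over 120 s, if anything falls off the work surface, if the arm or the gripper's body presses on something with over 40 N, if the wrist force passes 120 N, or if a joint passes its speed limit or range.

## Working session

There is one attempt and no reset: what is moved stays moved. The work goes in short steps, Python scripts to look and compute and a tool call to move; the robot and the scene stay as the last step left them, time stands still between calls to the robot, and variables do not carry over. Pictures are saved under pics/ and viewed, at most 14 in all, crops included, and the job is handed in when it is done.

Besides the shell and the picture viewer there is one more tool, called after "Emit:" by a JSON object that holds its "api" and its "payload". play_rows: Moves the arm, as the interface text tells. Its arguments: {"type":"object","properties":{"xyz":{"type":"array","items":{"type":"array","items":{"type":"number"}}},"dr":{"type":"array","items":{"type":"array","items":{"type":"number"}}},"gripper":{"type":"number"},"newtons":{"type":"number"}},"required":["xyz","dr"]}

```bash
ls; mkdir -p pics; python3 - <<'E'
from workcell import ctrl
import cv2,numpy as np
o=ctrl.observe();print({k:np.round(v,3).tolist() for k,v in o.items()});print(ctrl.tcp_to_grasp)
for n in("top","scene"):
    c=ctrl.read_camera(n);cv2.imwrite(f"pics/{n}0.png",c["color"]);print(n,{k:np.round(v,4).tolist() for k,v in c.items() if k!="color"})
E
```

```text
pics
{'clock': 0.0, 'joints': [1.144, 0.088, 1.372, -0.0, 1.684, -0.103], 'dq': [-0.0, -0.0, -0.002, -0.0, 0.001, -0.002], 'joint_torque': [-0.001, -34.018, -30.243, 0.072, 0.033, -0.0], 'ee_pos': [0.175, 0.521, 0.204], 'orientation': [0.161, 0.987, -0.001, -0.0], 'contact_force': [0.327, -0.595, 0.897], 'wrist_torque': [0.022, -0.02, 0.004], 'grasp_force': 0.0, 'gripper_width': 0.094}
-0.0188
top {'camera_matrix': [[397.4994, 0.0, 314.4647], [0.0, 397.4994, 200.3304], [0.0, 0.0, 1.0]], 'eye': [0.4244, -0.0197, 1.1594], 'attitude': [-0.0545, 0.0384, 0.7091, -0.7019]}
scene {'camera_matrix': [[429.8476, 0.0, 315.7606], [0.0, 429.8476, 200.3911], [0.0, 0.0, 1.0]], 'eye': [0.9915, -0.5761, 1.0608], 'attitude': [0.2835, 0.0842, 0.2957, 0.9083]}
```

View pics/top0.png

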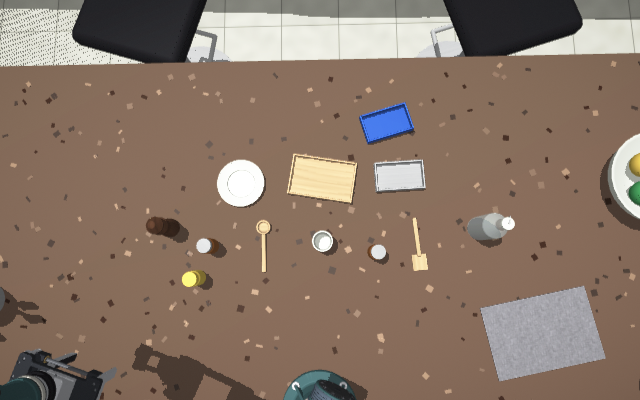

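View pics/scene0.png

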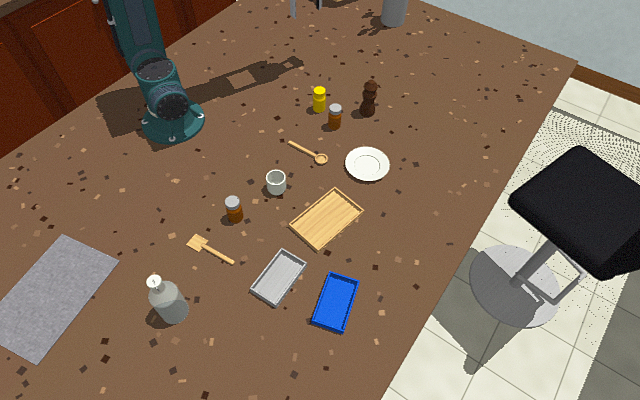

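The top view shows the saucer at (241,183), the wooden tray at (322,178), the steel tray at (400,176), the jar caps at (205,246) and (378,252), the cup at (322,241), the spoon at (264,245) and the spatula at (419,245). The look-alikes are the yellow jar at (193,279) and the blue tray. The scene view agrees.

```bash
cat > h.py <<'E'
import numpy as np,cv2
from scipy.spatial.transform import Rotation as R
from workcell import ctrl
def cam(n):
    o=ctrl.observe(); c=ctrl.read_camera(n)
    if n=="wrist":
        M=np.array(c["mount"]); Rt=R.from_quat(o["orientation"]).as_matrix()
        c["R"]=Rt@M[:3,:3]; c["p"]=Rt@M[:3,3]+o["ee_pos"]
    else: c["R"]=R.from_quat(c["attitude"]).as_matrix(); c["p"]=np.array(c["eye"])
    return c
def plane(c,uv,z):
    uv=np.atleast_2d(np.asarray(uv,float)); K=c["camera_matrix"]
    d=np.c_[(uv[:,0]-K[0,2])/K[0,0],-(uv[:,1]-K[1,2])/K[1,1],-np.ones(len(uv))]@c["R"].T
    return c["p"]+d*((z-c["p"][2])/d[:,2])[:,None]
def proj(c,P):
    q=(np.atleast_2d(P)-c["p"])@c["R"]; K=c["camera_matrix"]
    return np.c_[K[0,0]*q[:,0]/-q[:,2]+K[0,2],K[1,2]-K[1,1]*q[:,1]/-q[:,2]]
def blob(m,roi):
    x0,y0,x1,y1=roi; k=np.zeros(m.shape,np.uint8); k[y0:y1,x0:x1]=m[y0:y1,x0:x1]
    cs,_=cv2.findContours(k,cv2.RETR_EXTERNAL,cv2.CHAIN_APPROX_NONE)
    return max(cs,key=cv2.contourArea)[:,0,:]
def rect(P):  # min area rect of metric pts
    (c,s,a)=cv2.minAreaRect((P[:,:2]*1000).astype(np.float32))
    if s[0]<s[1]: s=s[::-1];a+=90
    return np.round(c,1),np.round(s,1),round((a+90)%180-90,1)
E
python3 - <<'E'
from h import *
c=cam("top");im=c["color"];hsv=cv2.cvtColor(im,cv2.COLOR_BGR2HSV);H,S,V=cv2.split(hsv)
gray=((S<60)&(V>95)).astype(np.uint8)
wood=((H>8)&(H<30)&(S>60)&(V>165)).astype(np.uint8)
for n,m,roi,z in [("saucer",gray,(210,155,272,212),.016),("steel",gray,(368,152,432,198),.024),("wtray",wood,(282,148,362,208),.018),("cup",gray,(306,226,338,258),.06),("jarA",gray,(192,236,214,256),.085),("jarB",gray,(366,243,390,262),.085),("spoon",wood,(252,215,276,276),.012),("spatula",wood,(405,212,432,274),.01)]:
    b=blob(m,roi);P=plane(c,b,z);r=rect(P)
    print(n,b.min(0),b.max(0),"rect",*r, "area-ctr",np.round(plane(c,np.argwhere(cv2.drawContours(np.zeros(m.shape,np.uint8),[b],-1,1,-1))[:,::-1].mean(0),z)[0,:2]*1000,1))
s=cam("scene")
big=cv2.resize(im[150:280,150:430],None,fx=2.85,fy=2.85,interpolation=cv2.INTER_CUBIC);cv2.imwrite("pics/crop.png",big)
w=cam("wrist");cv2.imwrite("pics/w0.png",w["color"]);print(w["mount"],w["camera_matrix"],w["p"])
E
```

```text
saucer [217 159] [264 206] rect [631.3 223.2] [139.3 139.3] 63.1 area-ctr [630.9 222.8]
steel [373 159] [425 191] rect [ 646.4 -239.4] [145.5  88.3] -87.1 area-ctr [ 646.6 -239.5]
wtray [287 153] [356 202] rect [643.5 -15.8] [189.7 123. ] 80.6 area-ctr [642.8 -16.1]
cup [311 230] [332 251] rect [458.2 -13.7] [57.9 57.6] 89.6 area-ctr [459. -14.]
jarA [196 238] [210 252] rect [448.3 306.8] [38.5 37.6] 89.5 area-ctr [448.1 306.8]
jarB [371 244] [385 259] rect [ 426.8 -164.4] [39.8 37.3] -1.6 area-ctr [ 427.  -164.7]
spoon [256 220] [269 271] rect [447.5 156.7] [146.1  37.8] 0.4 area-ctr [466.  155.5]
spatula [412 217] [427 270] rect [ 449.5 -285.5] [150.5  41.3] 5.6 area-ctr [ 425.3 -288.6]
[[ 5.17531888e-04  9.69553081e-01  2.44880697e-01  7.09507059e-02]
 [ 9.99999732e-01 -3.74878230e-04 -6.29152923e-04  1.88018964e-05]
 [-5.18196713e-04  2.44880957e-01 -9.69553015e-01 -1.79300246e-01]
 [ 0.00000000e+00  0.00000000e+00  0.00000000e+00  1.00000000e+00]] [[281.76483781   0.         315.96292372]
 [  0.         281.76483781 203.10236911]
 [  0.           0.           1.        ]] [0.10771281 0.54394087 0.38406831]
```

View pics/w0.png

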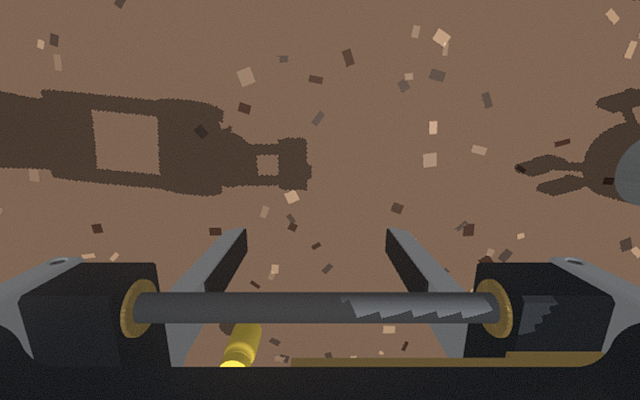

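```bash
python3 - <<'E'
from h import *
t=cam("top");s=cam("scene")
for n,uv,z in[("bottle",(508,223),.194),("grinder",(152,226),.137),("yellow",(189,279),.085)]: print(n,plane(t,uv,z).round(3)[0,:2])
for n,c,T in [("spoonhandle",t,((252,236,276,274),)),("spathandle",t,((405,212,432,252),))]:
    hsv=cv2.cvtColor(c["color"],cv2.COLOR_BGR2HSV);H,S,V=cv2.split(hsv)
    m=((H>8)&(H<30)&(S>60)&(V>165)).astype(np.uint8)
    b=blob(m,T[0]);print(n,*rect(plane(c,b,.012)))
hsv=cv2.cvtColor(s["color"],cv2.COLOR_BGR2HSV);H,S,V=cv2.split(hsv);g=((S<60)&(V>95)).astype(np.uint8);w=((H>8)&(H<30)&(S>60)&(V>165)).astype(np.uint8)
for n,m,roi,z in[("saucer",g,(340,140,395,188),.016),("jarA",g,(325,100,346,117),.085),("jarB",g,(222,192,246,212),.085),("cup",g,(262,166,290,182),.06),("steel",g,(244,244,312,310),.024),("wtray",w,(284,182,370,256),.018),("spoon",w,(283,136,330,168),.012),("spatula",w,(182,230,240,268),.01)]:
    b=blob(m,roi);print(n,*rect(plane(s,b,z)))
for n,P in [("jarA",(.448,.307,.085)),("jarB",(.427,-.165,.085)),("cup",(.459,-.014,.06)),("saucer",(.631,.223,.016))]: print(n,proj(s,P).round(1))
E
```

```text
bottle [ 0.492 -0.463]
grinder [0.497 0.426]
yellow [0.358 0.342]
spoonhandle [424.3 154.3] [100.2  11.1] 2.8
spathandle [ 475.6 -284.2] [98.  11.5] 5.2
saucer [631.  225.4] [138.5 138.5] 33.6
jarA [452.2 302.9] [50.4 39.2] -53.3
jarB [ 430.7 -165.8] [47.5 38.2] -48.5
cup [454.6  -8.1] [56.3 44.5] 36.4
steel [ 650.5 -242.4] [147.5  90.9] -87.1
wtray [645.8 -15.1] [190.3 124.7] 80.3
spoon [448.9 149.6] [148.2  41.3] 8.6
spatula [ 450.6 -288.4] [147.1  41.3] 4.1
jarA [[334.7 107.2]]
jarB [[231.2 201.1]]
cup [[275.5 176.9]]
saucer [[366.6 163.1]]
```

```bash
cat > go.py <<'E'
import sys
from h import *
# usage: go.py x y z phi  (mm, deg): turn about tool z, then shift in the turned tool frame
o=ctrl.observe();p=np.array(o["ee_pos"])*1000;M=R.from_quat(o["orientation"]).as_matrix()
phi=np.degrees(np.arctan2(M[1,1],M[0,1]));print("t",round(o["clock"],2),"p",p.round(1),"phi",round(phi,1),"tilt",np.degrees(M[:2,2]).round(2),"w",round(o["gripper_width"]*1000,1),"F",np.round(o["contact_force"],1))
for a in sys.argv[1:]:
    x,y,z,f=map(float,a.split(","))
    d=(f-phi+180)%360-180; f=phi+d; r=np.radians(f); v=np.array([x,y,z])-p
    print(a,"turn %.1f"%-d,"j6 at end %.0f"%((np.degrees(np.arctan2(y,x))-f+180)%360-180),"shift",(np.array([[-np.sin(r),np.cos(r),0],[np.cos(r),np.sin(r),0],[0,0,-1]])@v).round(1))
    p=np.array([x,y,z]);phi=f
E
python3 go.py 449,306,130,115 449,306,26,115 449,306,130,115 645.3,-207.5,130,2.9 645.3,-207.5,31,2.9
```

```text
t 0.35 p [174.9 521.3 205.2] phi 71.4 tilt [-0.01 -0.02] w 94.2 F [-0.1 -0.1 -0.4]
449,306,130,115 turn -43.6 j6 at end -81 shift [-157.4 -311.    75.2]
449,306,26,115 turn -0.0 j6 at end -81 shift [  0.   0. 104.]
449,306,130,115 turn -0.0 j6 at end -81 shift [   0.    0. -104.]
645.3,-207.5,130,2.9 turn 112.1 j6 at end -21 shift [-522.8  170.1    0. ]
645.3,-207.5,31,2.9 turn -0.0 j6 at end -21 shift [ 0.  0. 99.]
```

Emit:
{"api": "play_rows", "payload": {"xyz": [[0,0,0],[0,0,0],[0,0,0],[0,0,0],[0,0,0]], "dr": [[0,0,-8.7],[0,0,-8.7],[0,0,-8.7],[0,0,-8.7],[0,0,-8.7]], "gripper": -1, "newtons": 25}}

```text
clock: 0.98
ee_pos: [0.175, 0.5214, 0.2054]
orientation: [-0.218, 0.976, -0.0, -0.0]
contact_force: [0.4, -0.5, 0.1]
gripper_width: 0.0945
grasp_force: 0.0
```

Emit:
{"api": "play_rows", "payload": {"xyz": [[-0.0157,-0.031,0],[-0.0157,-0.031,0],[-0.0157,-0.031,0],[-0.0157,-0.031,0],[-0.0157,-0.031,0],[-0.0157,-0.031,0],[-0.0157,-0.031,0],[-0.0157,-0.031,0],[-0.0157,-0.031,0],[-0.0157,-0.031,0],[0,0,0],[0,0,0]], "dr": [[0,0,0],[0,0,0],[0,0,0],[0,0,0],[0,0,0],[0,0,0],[0,0,0],[0,0,0],[0,0,0],[0,0,0],[0,0,0],[0,0,0]]}}

```text
clock: 2.48
ee_pos: [0.4476, 0.3069, 0.2054]
orientation: [-0.216, 0.976, 0.0, -0.0]
contact_force: [-0.6, 0.0, 1.0]
gripper_width: 0.0939
grasp_force: 0.0
```

```bash
python3 go.py 449,306,130,115 449,306,26,115; python3 -c "
from h import *
c=cam('wrist');cv2.imwrite('pics/w1.png',c['color']);print(proj(c,(.449,.306,.085)).round(1))"
```

```text
t 2.48 p [447.6 306.9 205.4] phi 115.0 tilt [-0.04  0.03] w 93.9 F [-0.6  0.   1. ]
449,306,130,115 turn -0.0 j6 at end -81 shift [-0.9 -1.4 75.4]
449,306,26,115 turn -0.0 j6 at end -81 shift [  0.   0. 104.]
[[314.3 199.6]]
```

View pics/w1.png

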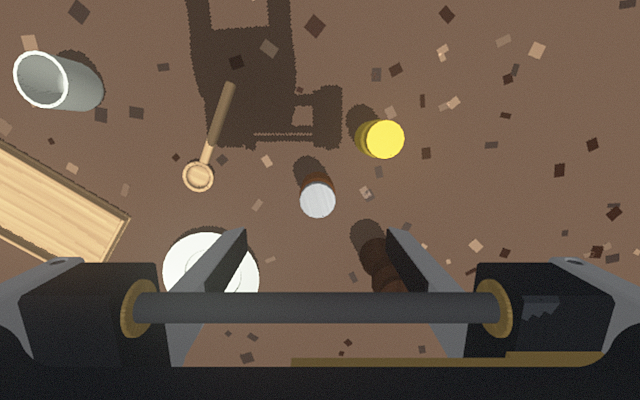

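The wrist view shows the jar cap at (317,200), within 3 px of where it was predicted. Going down on it.

Emit:
{"api": "play_rows", "payload": {"xyz": [[0,0.001,0.03],[0,0,0.03],[0,0,0.03],[0,0,0.03],[0,0,0.03],[0,0,0.02],[0,0,0.009],[0,0,0]], "dr": [[0,0,0],[0,0,0],[0,0,0],[0,0,0],[0,0,0],[0,0,0],[0,0,0],[0,0,0]]}}

```text
clock: 3.52
ee_pos: [0.447, 0.308, 0.0263]
orientation: [-0.217, 0.976, 0.0, -0.0]
contact_force: [0.1, 0.7, 1.0]
gripper_width: 0.0939
grasp_force: 0.0
```

Emit:
{"api": "play_rows", "payload": {"xyz": [[0,0,0],[0,0,0],[0,0,0],[0,0,0],[0,0,0],[0,0,0],[0,0,0],[0,0,0]], "dr": [[0,0,0],[0,0,0],[0,0,0],[0,0,0],[0,0,0],[0,0,0],[0,0,0],[0,0,0]], "gripper": 1, "newtons": 25}}

```text
clock: 4.53
ee_pos: [0.4477, 0.3076, 0.0265]
orientation: [-0.216, 0.976, 0.0, 0.0]
contact_force: [-0.4, 0.7, 0.4]
gripper_width: 0.0435
grasp_force: 25.0
```

Emit:
{"api": "play_rows", "payload": {"xyz": [[0,0,-0.02],[0,0,-0.035],[0,0,-0.035],[0,0,-0.014]], "dr": [[0,0,0],[0,0,0],[0,0,0],[0,0,0]]}}

```text
clock: 5.03
ee_pos: [0.4486, 0.3078, 0.1325]
orientation: [-0.216, 0.976, 0.0, 0.002]
contact_force: [-0.1, 0.2, -1.7]
gripper_width: 0.0435
grasp_force: 25.0
```

Emit:
{"api": "play_rows", "payload": {"xyz": [[0,0,0],[0,0,0],[0,0,0],[0,0,0],[0,0,0],[0,0,0],[0,0,0],[0,0,0],[0,0,0],[0,0,0],[0,0,0],[0,0,0]], "dr": [[0,0,9.35],[0,0,9.35],[0,0,9.35],[0,0,9.35],[0,0,9.35],[0,0,9.35],[0,0,9.35],[0,0,9.35],[0,0,9.35],[0,0,9.35],[0,0,9.35],[0,0,9.25]]}}

```text
clock: 6.52
ee_pos: [0.447, 0.307, 0.1288]
orientation: [0.691, 0.723, -0.001, -0.0]
contact_force: [-0.2, 0.3, -1.3]
gripper_width: 0.0434
grasp_force: 25.0
```

Emit:
{"api": "play_rows", "payload": {"xyz": [[-0.0437,0.0143,0],[-0.0437,0.0143,0],[-0.0437,0.0143,0],[-0.0437,0.0143,0],[-0.0437,0.0143,0],[-0.0437,0.0143,0],[-0.0437,0.0143,0],[-0.0437,0.0143,0],[-0.0437,0.0143,0],[-0.0437,0.0143,0],[-0.0437,0.0143,0],[-0.0437,0.0143,0]], "dr": [[0,0,0],[0,0,0],[0,0,0],[0,0,0],[0,0,0],[0,0,0],[0,0,0],[0,0,0],[0,0,0],[0,0,0],[0,0,0],[0,0,0]]}}

```text
clock: 8.02
ee_pos: [0.6448, -0.209, 0.1284]
orientation: [0.689, 0.724, -0.001, -0.001]
contact_force: [0.2, 0.5, -1.6]
gripper_width: 0.0434
grasp_force: 25.0
```

Emit:
{"api": "play_rows", "payload": {"xyz": [[0,0,0],[0,0,0]], "dr": [[0,0,0],[0,0,0]]}}

```text
clock: 8.28
ee_pos: [0.6444, -0.2071, 0.1288]
orientation: [0.689, 0.724, -0.0, -0.002]
contact_force: [-0.0, -0.3, -0.8]
gripper_width: 0.0432
grasp_force: 25.0
```

```bash
python3 go.py 645.3,-207.5,30,2.9; python3 -c "
from h import *
c=cam('wrist');cv2.imwrite('pics/w2.png',c['color'])
for d in (-33,33):
  print(proj(c,(.647+d*.00005,-.2405-d*.001,.005)).round(1))"
```

```text
t 8.28 p [ 644.4 -207.1  128.8] phi 2.8 tilt [-0.16  0.11] w 43.2 F [-0.  -0.3 -0.8]
645.3,-207.5,30,2.9 turn -0.1 j6 at end -21 shift [-0.4  0.9 98.8]
[[317.1 198.9]]
[[317.1 254.3]]
```

View pics/w2.png

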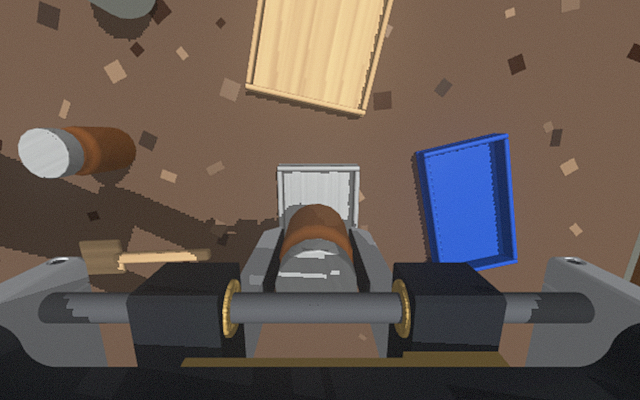

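The wrist view shows the held jar (column 318) centred across the steel tray (columns 277–359). Lowering.

Emit:
{"api": "play_rows", "payload": {"xyz": [[0,0,0.025],[0,0,0.025],[0,0,0.02],[0,0,0.012],[0,0,0.008],[0,0,0.004],[0,0,0.002],[0,0,0.001],[0,0,0]], "dr": [[0,0,0],[0,0,0],[0,0,0],[0,0,0],[0,0,0],[0,0,0],[0,0,0],[0,0,0],[0,0,0]]}}

```text
clock: 9.45
ee_pos: [0.6453, -0.2079, 0.0339]
orientation: [0.689, 0.724, 0.0, 0.0]
contact_force: [-0.3, -0.4, -1.0]
gripper_width: 0.0437
grasp_force: 25.0
```

Emit:
{"api": "play_rows", "payload": {"xyz": [[0,0,0.001],[0,0,0.001],[0,0,0]], "dr": [[0,0,0],[0,0,0],[0,0,0]]}}

```text
clock: 9.82
ee_pos: [0.6452, -0.2078, 0.0316]
orientation: [0.689, 0.724, 0.0, 0.0]
contact_force: [-0.1, -0.8, -0.1]
gripper_width: 0.0434
grasp_force: 25.0
```

Emit:
{"api": "play_rows", "payload": {"xyz": [[0,0,0.0005],[0,0,0]], "dr": [[0,0,0],[0,0,0]]}}

```text
clock: 10.07
ee_pos: [0.6452, -0.2078, 0.0316]
orientation: [0.689, 0.724, 0.0, 0.0]
contact_force: [-1.0, -0.3, 1.6]
gripper_width: 0.0436
grasp_force: 25.0
```

Emit:
{"api": "play_rows", "payload": {"xyz": [[0,0,0],[0,0,0],[0,0,0],[0,0,0],[0,0,-0.02],[0,0,-0.04],[0,0,-0.04],[0,0,0]], "dr": [[0,0,0],[0,0,0],[0,0,0],[0,0,0],[0,0,0],[0,0,0],[0,0,0],[0,0,0]], "gripper": -0.6}}

```text
clock: 11.08
ee_pos: [0.648, -0.2089, 0.1383]
orientation: [0.689, 0.724, 0.002, 0.006]
contact_force: [0.3, 0.7, 0.1]
gripper_width: 0.0752
grasp_force: 0.0
```

```bash
python3 go.py 428,-165,130,2.9 428,-165,26,2.9 428,-165,130,2.9 648.7,-273.5,130,2.9 648.7,-273.5,31.5,2.9
```

```text
t 11.07 p [ 648.  -208.9  138.3] phi 2.9 tilt [ 0.64 -0.26] w 75.2 F [0.3 0.7 0.1]
428,-165,130,2.9 turn -0.0 j6 at end -24 shift [  55.  -217.5    8.3]
428,-165,26,2.9 turn -0.0 j6 at end -24 shift [  0.   0. 104.]
428,-165,130,2.9 turn -0.0 j6 at end -24 shift [   0.    0. -104.]
648.7,-273.5,130,2.9 turn -0.0 j6 at end -26 shift [-119.5  214.9    0. ]
648.7,-273.5,31.5,2.9 turn -0.0 j6 at end -26 shift [ 0.   0.  98.5]
```

Emit:
{"api": "play_rows", "payload": {"xyz": [[0.0077,-0.0307,0],[0.0077,-0.0307,0],[0.0077,-0.0307,0],[0.0077,-0.0307,0],[0.0077,-0.0307,0],[0.0077,-0.0307,0],[0.0077,-0.0307,0],[0,0,0],[0,0,0],[0,0,0]], "dr": [[0,0,0],[0,0,0],[0,0,0],[0,0,0],[0,0,0],[0,0,0],[0,0,0],[0,0,0],[0,0,0],[0,0,0]], "gripper": -1}}

```text
clock: 12.32
ee_pos: [0.4286, -0.1648, 0.1308]
orientation: [0.689, 0.725, 0.0, -0.0]
contact_force: [-1.3, -0.1, 0.4]
gripper_width: 0.0939
grasp_force: 0.0
```

```bash
python3 go.py 428,-165,26,2.9; python3 -c "
from h import *
c=cam('wrist');cv2.imwrite('pics/w3.png',c['color'])
print(proj(c,[(.428,-.165,.085),(.6453,-.2078,.085)]).round(1))
t=cam('top');cv2.imwrite('pics/t3.png',cv2.resize(t['color'][140:280,180:450],None,fx=2.9,fy=2.9))"
```

```text
t 12.32 p [ 428.6 -164.8  130.8] phi 2.9 tilt [0.01 0.01] w 93.9 F [-1.3 -0.1  0.4]
428,-165,26,2.9 turn -0.0 j6 at end -24 shift [ -0.2  -0.6 104.8]
[[315.3 219.8]
 [558.6 277.8]]
```

View pics/w3.png

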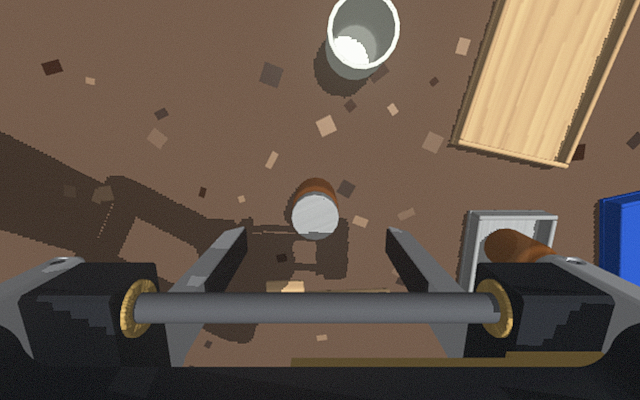

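The cap is at (315,216), about 3 mm from the estimate along tool x. Correcting by 2 mm and descending.

Emit:
{"api": "play_rows", "payload": {"xyz": [[0.002,0,0.025],[0,0,0.03],[0,0,0.025],[0,0,0.018],[0,0,0.007],[0,0,0],[0,0,0]], "dr": [[0,0,0],[0,0,0],[0,0,0],[0,0,0],[0,0,0],[0,0,0],[0,0,0]]}}

```text
clock: 13.3
ee_pos: [0.4285, -0.163, 0.0269]
orientation: [0.689, 0.724, 0.0, 0.001]
contact_force: [-0.6, -0.7, 0.3]
gripper_width: 0.0941
grasp_force: 0.0
```

Emit:
{"api": "play_rows", "payload": {"xyz": [[0,0,0],[0,0,0],[0,0,0],[0,0,0],[0,0,0],[0,0,0],[0,0,0],[0,0,0]], "dr": [[0,0,0],[0,0,0],[0,0,0],[0,0,0],[0,0,0],[0,0,0],[0,0,0],[0,0,0]], "gripper": 1, "newtons": 25}}

```text
clock: 14.3
ee_pos: [0.4277, -0.1626, 0.026]
orientation: [0.689, 0.724, 0.0, -0.0]
contact_force: [-0.5, 0.2, 0.4]
gripper_width: 0.0437
grasp_force: 25.0
```

Emit:
{"api": "play_rows", "payload": {"xyz": [[0,0,-0.02],[0,0,-0.035],[0,0,-0.035],[0,0,-0.015],[0,0,0]], "dr": [[0,0,0],[0,0,0],[0,0,0],[0,0,0],[0,0,0]]}}

```text
clock: 14.92
ee_pos: [0.4282, -0.1629, 0.1315]
orientation: [0.689, 0.724, 0.0, 0.001]
contact_force: [-0.0, -0.6, -1.1]
gripper_width: 0.0432
grasp_force: 25.0
```

```bash
python3 go.py 648.7,-273.5,130,2.9 
```

```text
t 14.93 p [ 428.2 -162.9  131.5] phi 2.8 tilt [ 0.09 -0.04] w 43.2 F [-0.  -0.6 -1.1]
648.7,-273.5,130,2.9 turn -0.1 j6 at end -26 shift [-121.7  214.6    1.5]
```

Emit:
{"api": "play_rows", "payload": {"xyz": [[-0.0152,0.0268,0],[-0.0152,0.0268,0],[-0.0152,0.0268,0],[-0.0152,0.0268,0],[-0.0152,0.0268,0],[-0.0152,0.0268,0],[-0.0152,0.0268,0],[-0.0152,0.0268,0],[0,0,0],[0,0,0]], "dr": [[0,0,0],[0,0,0],[0,0,0],[0,0,0],[0,0,0],[0,0,0],[0,0,0],[0,0,0],[0,0,0],[0,0,0]]}}

```text
clock: 16.18
ee_pos: [0.6467, -0.2727, 0.1289]
orientation: [0.689, 0.724, -0.0, -0.002]
contact_force: [0.1, -0.8, -0.5]
gripper_width: 0.0438
grasp_force: 25.0
```

Emit:
{"api": "play_rows", "payload": {"xyz": [[0,0,0.025],[0,0,0.025],[0,0,0.02],[0,0,0.012],[0,0,0.008],[0,0,0.004],[0,0,0.002],[0,0,0.001],[0,0,0]], "dr": [[0,0,0],[0,0,0],[0,0,0],[0,0,0],[0,0,0],[0,0,0],[0,0,0],[0,0,0],[0,0,0]]}}

```text
clock: 17.3
ee_pos: [0.6481, -0.2735, 0.0344]
orientation: [0.689, 0.724, 0.0, 0.0]
contact_force: [-0.2, -0.3, -0.5]
gripper_width: 0.0439
grasp_force: 25.0
```

```bash
python3 go.py 648.7,-273.5,31,2.9 
```

```text
t 17.3 p [ 648.1 -273.5   34.4] phi 2.8 tilt [ 0.04 -0.02] w 43.9 F [-0.2 -0.3 -0.5]
648.7,-273.5,31,2.9 turn -0.1 j6 at end -26 shift [-0.   0.6  3.4]
```

Emit:
{"api": "play_rows", "payload": {"xyz": [[0,0,0.0012],[0,0,0.001],[0,0,0.001],[0,0,0],[0,0,0]], "dr": [[0,0,0],[0,0,0],[0,0,0],[0,0,0],[0,0,0]]}}

```text
clock: 17.92
ee_pos: [0.6479, -0.2734, 0.0311]
orientation: [0.689, 0.724, 0.0, 0.0]
contact_force: [-0.9, -0.4, 1.0]
gripper_width: 0.0439
grasp_force: 25.0
```

Emit:
{"api": "play_rows", "payload": {"xyz": [[0,0,0],[0,0,0],[0,0,0],[0,0,0],[0,0,-0.02],[0,0,-0.04],[0,0,-0.04],[0,0,0],[0,0,0]], "dr": [[0,0,0],[0,0,0],[0,0,0],[0,0,0],[0,0,0],[0,0,0],[0,0,0],[0,0,0],[0,0,0]], "gripper": -0.6}}

```text
clock: 19.05
ee_pos: [0.6478, -0.2733, 0.131]
orientation: [0.689, 0.724, 0.0, 0.0]
contact_force: [0.3, 0.2, -0.3]
gripper_width: 0.0752
grasp_force: 0.0
```

Emit:
{"api": "play_rows", "payload": {"xyz": [[0.0365,-0.0149,0],[0.0365,-0.0149,0],[0.0365,-0.0149,0],[0.0365,-0.0149,0],[0.0365,-0.0149,0],[0.0365,-0.0149,0],[0.0365,-0.0149,0],[0.0365,-0.0149,0],[0.0365,-0.0149,0],[0.0365,-0.0149,0],[0.0365,-0.0149,0],[0.0365,-0.0149,0]], "dr": [[0,0,0],[0,0,0],[0,0,0],[0,0,0],[0,0,0],[0,0,0],[0,0,0],[0,0,0],[0,0,0],[0,0,0],[0,0,0],[0,0,0]]}}

```text
clock: 20.55
ee_pos: [0.4456, 0.156, 0.1287]
orientation: [0.689, 0.724, -0.002, -0.001]
contact_force: [0.2, 0.3, -0.0]
gripper_width: 0.0753
grasp_force: 0.0
```

Emit:
{"api": "play_rows", "payload": {"xyz": [[0,0,0],[0,0,0],[0,0,0],[0,0,0],[0,0,0],[0,0,0],[0,0,0],[0,0,0],[0,0,0],[0,0,0],[0,0,0],[0,0,0]], "dr": [[0,0,-9],[0,0,-9],[0,0,-9],[0,0,-9],[0,0,-9],[0,0,-9],[0,0,-9],[0,0,-9],[0,0,-9],[0,0,-8.6],[0,0,0],[0,0,0]], "gripper": -0.2}}

```text
clock: 22.05
ee_pos: [0.4469, 0.155, 0.1297]
orientation: [-0.02, 1.0, -0.0, -0.001]
contact_force: [0.3, -0.0, 0.8]
gripper_width: 0.0564
grasp_force: 0.0
```

```bash
cat > wood.py <<'E'
from h import *
import sys
c=cam('wrist');cv2.imwrite(sys.argv[1],c['color'])
H,S,V=cv2.split(cv2.cvtColor(c["color"],cv2.COLOR_BGR2HSV))
m=((H>8)&(H<30)&(S>60)&(V>150)).astype(np.uint8)
x=list(map(int,sys.argv[2:6]));b=blob(m,x);print(b.min(0),b.max(0),*rect(plane(c,b,.012)))
E
python3 go.py 447.5,155.5,3,92.5;python3 wood.py pics/w4.png 250 0 390 230;python3 -c "
from h import *
t=cam('top');cv2.imwrite('pics/t4.png',cv2.resize(t['color'][140:280,180:450],None,fx=2.9,fy=2.9))"
```

```text
t 22.05 p [446.9 155.  129.7] phi 92.3 tilt [-0.12 -0.02] w 56.4 F [ 0.3 -0.   0.8]
447.5,155.5,3,92.5 turn -0.2 j6 at end -73 shift [ -0.6   0.4 126.7]
[313 186] [323 229] [456.1 157.9] [48.6 10.9] 2.2
```

View pics/w4.png

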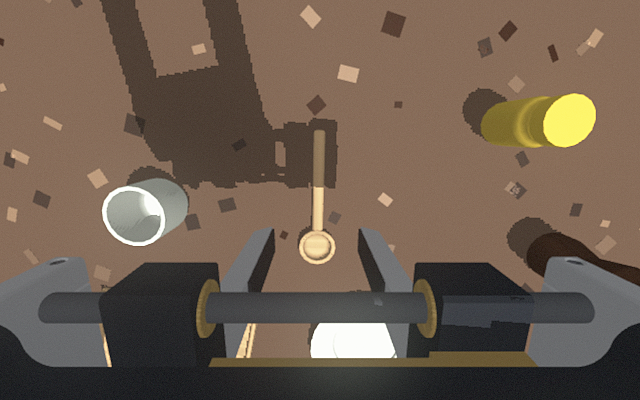

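View pics/t4.png

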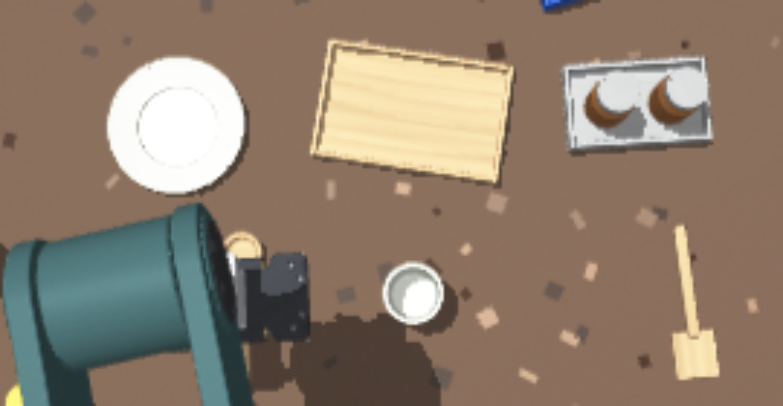

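Both jars stand upright in the steel tray. The spoon handle is at columns 313–323 with its bowl at (317,246), and the gripper is aligned with it to within 2 mm. Grasping it.

Emit:
{"api": "play_rows", "payload": {"xyz": [[-0.0005,0.002,0.03],[0,0,0.035],[0,0,0.03],[0,0,0.02],[0,0,0.008],[0,0,0.003],[0,0,0],[0,0,0]], "dr": [[0,0,0],[0,0,0],[0,0,0],[0,0,0],[0,0,0],[0,0,0],[0,0,0],[0,0,0]]}}

```text
clock: 23.15
ee_pos: [0.4488, 0.1574, 0.0057]
orientation: [-0.021, 1.0, 0.0, 0.001]
contact_force: [0.5, 1.0, 0.5]
gripper_width: 0.0562
grasp_force: 0.0
```

Emit:
{"api": "play_rows", "payload": {"xyz": [[0,0,0],[0,0,0],[0,0,0],[0,0,0],[0,0,0],[0,0,0],[0,0,0],[0,0,0]], "dr": [[0,0,0],[0,0,0],[0,0,0],[0,0,0],[0,0,0],[0,0,0],[0,0,0],[0,0,0]], "gripper": 1, "newtons": 25}}

```text
clock: 24.15
ee_pos: [0.4479, 0.1572, 0.0047]
orientation: [-0.021, 1.0, 0.0, -0.0]
contact_force: [-0.4, 0.4, -0.0]
gripper_width: 0.0116
grasp_force: 25.0
```

```bash
python3 go.py 447.5,155.5,90,92.5 669.6,-19.7,90,-9.5 
```

```text
t 24.15 p [447.9 157.2   4.7] phi 92.4 tilt [-0.01  0.  ] w 11.6 F [-0.4  0.4 -0. ]
447.5,155.5,90,92.5 turn -0.1 j6 at end -73 shift [  0.5  -1.7 -85.3]
669.6,-19.7,90,-9.5 turn 102.0 j6 at end 8 shift [-136.1  248.     0. ]
```

Emit:
{"api": "play_rows", "payload": {"xyz": [[0,0,-0.02],[0,0,-0.03],[0,0,-0.025],[0,0,-0.01]], "dr": [[0,0,0],[0,0,0],[0,0,0],[0,0,0]]}}

```text
clock: 24.65
ee_pos: [0.4489, 0.1574, 0.0914]
orientation: [-0.021, 1.0, 0.0, 0.001]
contact_force: [0.5, 1.3, -0.7]
gripper_width: 0.012
grasp_force: 25.0
```

Emit:
{"api": "play_rows", "payload": {"xyz": [[0,0,0],[0,0,0],[0,0,0],[0,0,0],[0,0,0],[0,0,0],[0,0,0],[0,0,0],[0,0,0],[0,0,0],[0,0,0],[0,0,0]], "dr": [[0,0,8.5],[0,0,8.5],[0,0,8.5],[0,0,8.5],[0,0,8.5],[0,0,8.5],[0,0,8.5],[0,0,8.5],[0,0,8.5],[0,0,8.5],[0,0,8.5],[0,0,8.4]]}}

```text
clock: 26.15
ee_pos: [0.4473, 0.1571, 0.0887]
orientation: [0.765, 0.645, -0.001, -0.0]
contact_force: [0.0, 0.3, -0.6]
gripper_width: 0.0122
grasp_force: 25.0
```

Emit:
{"api": "play_rows", "payload": {"xyz": [[-0.0138,0.0248,0],[-0.0138,0.0248,0],[-0.0138,0.0248,0],[-0.0138,0.0248,0],[-0.0138,0.0248,0],[-0.0138,0.0248,0],[-0.0138,0.0248,0],[-0.0138,0.0248,0],[-0.0138,0.0248,0],[-0.0138,0.0248,0],[0,0,0],[0,0,0]], "dr": [[0,0,0],[0,0,0],[0,0,0],[0,0,0],[0,0,0],[0,0,0],[0,0,0],[0,0,0],[0,0,0],[0,0,0],[0,0,0],[0,0,0]]}}

```text
clock: 27.65
ee_pos: [0.669, -0.0191, 0.0887]
orientation: [0.763, 0.646, -0.001, -0.001]
contact_force: [-0.2, 0.0, -1.0]
gripper_width: 0.0119
grasp_force: 25.0
```

```bash
python3 go.py 669.6,-19.7,9.5,-9.5; python3 -c "
from h import *
c=cam('wrist');cv2.imwrite('pics/w5.png',c['color'])
print(proj(c,[(.6696,-.0197,.011)]).round(1))"
```

```text
t 27.65 p [669.  -19.1  88.7] phi -9.4 tilt [-0.13  0.05] w 11.9 F [-0.2  0.  -1. ]
669.6,-19.7,9.5,-9.5 turn 0.1 j6 at end 8 shift [-0.5  0.7 79.2]
[[317.  209.9]]
```

View pics/w5.png

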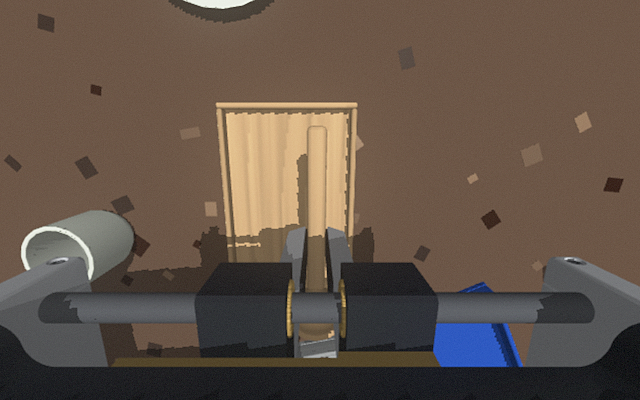

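The spoon is held parallel to the long tray, over its far half (column 317, tray columns 229–352). Lowering.

Emit:
{"api": "play_rows", "payload": {"xyz": [[0,0,0.02],[0,0,0.02],[0,0,0.016],[0,0,0.01],[0,0,0.006],[0,0,0.003],[0,0,0.002],[0,0,0.0015],[0,0,0]], "dr": [[0,0,0],[0,0,0],[0,0,0],[0,0,0],[0,0,0],[0,0,0],[0,0,0],[0,0,0],[0,0,0]]}}

```text
clock: 28.82
ee_pos: [0.6701, -0.0197, 0.0115]
orientation: [0.763, 0.646, 0.0, 0.0]
contact_force: [-0.2, 0.5, -0.8]
gripper_width: 0.0118
grasp_force: 25.0
```

Emit:
{"api": "play_rows", "payload": {"xyz": [[0,0,0.0004],[0,0,0],[0,0,0]], "dr": [[0,0,0],[0,0,0],[0,0,0]]}}

```text
clock: 29.2
ee_pos: [0.67, -0.0196, 0.0109]
orientation: [0.763, 0.646, 0.0, 0.0]
contact_force: [1.3, -0.4, -0.6]
gripper_width: 0.0113
grasp_force: 25.0
```

Emit:
{"api": "play_rows", "payload": {"xyz": [[0,0,0.001],[0,0,0],[0,0,0]], "dr": [[0,0,0],[0,0,0],[0,0,0]]}}

```text
clock: 29.58
ee_pos: [0.6699, -0.0196, 0.0098]
orientation: [0.763, 0.646, 0.0, -0.0]
contact_force: [0.7, -0.4, 0.1]
gripper_width: 0.0113
grasp_force: 25.0
```

Emit:
{"api": "play_rows", "payload": {"xyz": [[0,0,0],[0,0,0],[0,0,0],[0,0,-0.01],[0,0,-0.03],[0,0,-0.03],[0,0,-0.03],[0,0,0]], "dr": [[0,0,0],[0,0,0],[0,0,0],[0,0,0],[0,0,0],[0,0,0],[0,0,0],[0,0,0]], "gripper": 0.53}}

```text
clock: 30.58
ee_pos: [0.6723, -0.0199, 0.1145]
orientation: [0.763, 0.646, 0.003, 0.003]
contact_force: [-1.1, 0.2, 0.2]
gripper_width: 0.022
grasp_force: 0.0
```

Emit:
{"api": "play_rows", "payload": {"xyz": [[-0.025,-0.01445,0],[-0.025,-0.01445,0],[-0.025,-0.01445,0],[-0.025,-0.01445,0],[-0.025,-0.01445,0],[-0.025,-0.01445,0],[-0.025,-0.01445,0],[-0.025,-0.01445,0],[-0.025,-0.01445,0],[-0.025,-0.01445,0],[-0.025,-0.01445,0],[-0.025,-0.01445,0]], "dr": [[0,0,0],[0,0,0],[0,0,0],[0,0,0],[0,0,0],[0,0,0],[0,0,0],[0,0,0],[0,0,0],[0,0,0],[0,0,0],[0,0,0]]}}

```text
clock: 32.08
ee_pos: [0.4483, -0.2872, 0.1083]
orientation: [0.763, 0.646, -0.0, -0.001]
contact_force: [0.2, 0.1, -0.2]
gripper_width: 0.0219
grasp_force: 0.0
```

Emit:
{"api": "play_rows", "payload": {"xyz": [[0,0,0],[0,0,0],[0,0,0],[0,0,0],[0,0,0],[0,0,0],[0,0,0],[0,0,0],[0,0,0],[0,0,0]], "dr": [[0,0,9.4],[0,0,9.4],[0,0,9.4],[0,0,9.4],[0,0,9.4],[0,0,9.4],[0,0,9.4],[0,0,9.4],[0,0,0],[0,0,0]], "gripper": -0.2}}

```text
clock: 33.33
ee_pos: [0.4493, -0.2868, 0.109]
orientation: [0.999, 0.048, -0.0, -0.0]
contact_force: [-0.9, -0.1, 0.2]
gripper_width: 0.0562
grasp_force: 0.0
```

```bash
python3 go.py 449.5,-286.5,4.7,-84.7; python3 wood.py pics/w6.png 285 0 350 250; python3 -c "
from h import *
t=cam('top');cv2.imwrite('pics/t6.png',cv2.resize(t['color'][140:280,180:450],None,fx=2.9,fy=2.9))
w=cv2.imread('pics/w6.png');cv2.imwrite('pics/c6.png',np.vstack([cv2.resize(t['color'][140:260,210:440],(640,334)),cv2.resize(w[:,:],(416,260))[:,:] if 0 else cv2.copyMakeBorder(cv2.resize(w,(416,260)),0,0,0,224,0)]))"
```

```text
t 33.33 p [ 449.3 -286.8  109. ] phi -84.5 tilt [-0.06  0.05] w 56.2 F [-0.9 -0.1  0.2]
449.5,-286.5,4.7,-84.7 turn 0.2 j6 at end 52 shift [  0.3  -0.3 104.3]
[309 128] [321 216] [ 479.8 -282.4] [87.1 11.4] 5.2
```

View pics/c6.png

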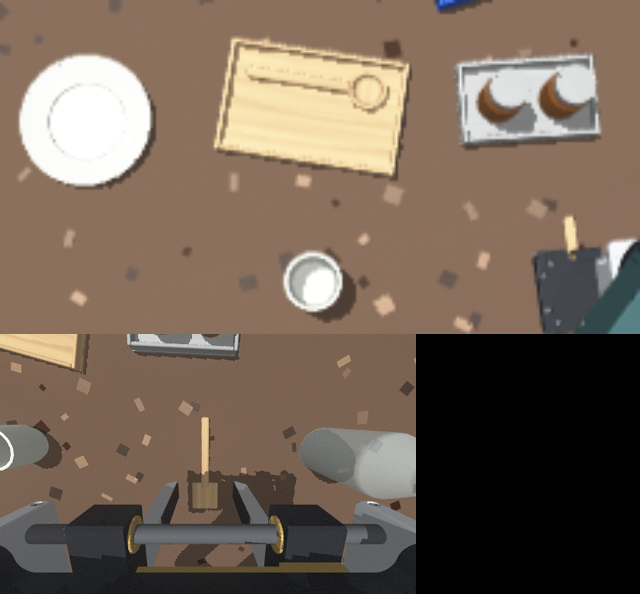

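The spoon lies flat in the far half of the tray. The spatula handle is aligned under the gripper, 1.5 mm off.

Emit:
{"api": "play_rows", "payload": {"xyz": [[0,-0.0015,0.025],[0,0,0.03],[0,0,0.025],[0,0,0.014],[0,0,0.007],[0,0,0.003],[0,0,0],[0,0,0]], "dr": [[0,0,0],[0,0,0],[0,0,0],[0,0,0],[0,0,0],[0,0,0],[0,0,0],[0,0,0]]}}

```text
clock: 34.42
ee_pos: [0.45, -0.286, 0.0067]
orientation: [0.999, 0.047, 0.001, 0.0]
contact_force: [0.5, -0.4, -1.0]
gripper_width: 0.0567
grasp_force: 0.0
```

Emit:
{"api": "play_rows", "payload": {"xyz": [[0,0,0],[0,0,0],[0,0,0],[0,0,0],[0,0,0],[0,0,0],[0,0,0],[0,0,0]], "dr": [[0,0,0],[0,0,0],[0,0,0],[0,0,0],[0,0,0],[0,0,0],[0,0,0],[0,0,0]], "gripper": 1, "newtons": 25}}

```text
clock: 35.42
ee_pos: [0.4495, -0.2856, 0.0058]
orientation: [0.999, 0.047, -0.0, -0.0]
contact_force: [0.4, -0.2, 0.2]
gripper_width: 0.0118
grasp_force: 25.0
```

Emit:
{"api": "play_rows", "payload": {"xyz": [[0,0,-0.02],[0,0,-0.03],[0,0,-0.03],[0,0,-0.025],[0,0,0]], "dr": [[0,0,0],[0,0,0],[0,0,0],[0,0,0],[0,0,0]]}}

```text
clock: 36.05
ee_pos: [0.4508, -0.2866, 0.1133]
orientation: [0.999, 0.047, 0.002, 0.002]
contact_force: [0.1, -0.5, -0.0]
gripper_width: 0.0116
grasp_force: 25.0
```

```bash
python3 go.py 618.5,-11.3,110,-9.5 
```

```text
t 36.05 p [ 450.8 -286.6  113.3] phi -84.7 tilt [ 0.25 -0.19] w 11.6 F [ 0.1 -0.5 -0. ]
618.5,-11.3,110,-9.5 turn -75.2 j6 at end 8 shift [299.2 119.9   3.3]
```

Emit:
{"api": "play_rows", "payload": {"xyz": [[0,0,0],[0,0,0],[0,0,0],[0,0,0],[0,0,0],[0,0,0],[0,0,0],[0,0,0]], "dr": [[0,0,-9.4],[0,0,-9.4],[0,0,-9.4],[0,0,-9.4],[0,0,-9.4],[0,0,-9.4],[0,0,-9.4],[0,0,-9.4]]}}

```text
clock: 37.05
ee_pos: [0.4486, -0.2849, 0.1087]
orientation: [0.761, 0.648, -0.0, -0.002]
contact_force: [-0.1, -0.1, 0.4]
gripper_width: 0.0114
grasp_force: 25.0
```

Emit:
{"api": "play_rows", "payload": {"xyz": [[0.0298,0.0121,0],[0.0298,0.0121,0],[0.0298,0.0121,0],[0.0298,0.0121,0],[0.0298,0.0121,0],[0.0298,0.0121,0],[0.0298,0.0121,0],[0.0298,0.0121,0],[0.0298,0.0121,0],[0.0298,0.0121,0],[0,0,0],[0,0,0]], "dr": [[0,0,0],[0,0,0],[0,0,0],[0,0,0],[0,0,0],[0,0,0],[0,0,0],[0,0,0],[0,0,0],[0,0,0],[0,0,0],[0,0,0]]}}

```text
clock: 38.55
ee_pos: [0.6168, -0.012, 0.1093]
orientation: [0.763, 0.646, -0.001, -0.001]
contact_force: [1.2, -0.5, -0.5]
gripper_width: 0.0117
grasp_force: 25.0
```

```bash
python3 go.py 618.5,-11.3,10.8,-9.5; python3 -c "
from h import *
c=cam('wrist');cv2.imwrite('pics/w7.png',c['color'])"
```

```text
t 38.55 p [616.8 -12.  109.3] phi -9.5 tilt [-0.15 -0.02] w 11.7 F [ 1.2 -0.5 -0.5]
618.5,-11.3,10.8,-9.5 turn 0.0 j6 at end 8 shift [ 0.9  1.5 98.5]
```

View pics/w7.png

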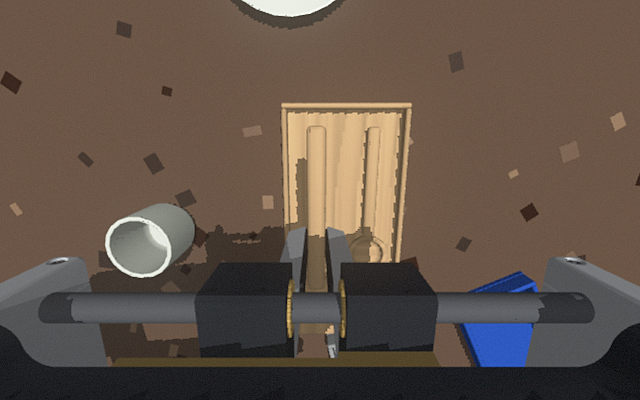

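The spatula is over the near half (column 317), parallel to the spoon (column 372) and clear of the left wall (column 287). Lowering.

Emit:
{"api": "play_rows", "payload": {"xyz": [[0.0003,0.0008,0.025],[0,0,0.025],[0,0,0.02],[0,0,0.012],[0,0,0.007],[0,0,0.004],[0,0,0.0025],[0,0,0.0015],[0,0,0]], "dr": [[0,0,0],[0,0,0],[0,0,0],[0,0,0],[0,0,0],[0,0,0],[0,0,0],[0,0,0],[0,0,0]]}}

```text
clock: 39.72
ee_pos: [0.6188, -0.0113, 0.0141]
orientation: [0.763, 0.647, 0.0, 0.0]
contact_force: [0.2, 1.0, 0.4]
gripper_width: 0.0115
grasp_force: 25.0
```

Emit:
{"api": "play_rows", "payload": {"xyz": [[0,0,0],[0,0,0]], "dr": [[0,0,0],[0,0,0]]}}

```text
clock: 39.98
ee_pos: [0.6187, -0.0113, 0.0141]
orientation: [0.763, 0.646, 0.0, 0.0]
contact_force: [-0.5, -0.5, -0.2]
gripper_width: 0.0116
grasp_force: 25.0
```

Emit:
{"api": "play_rows", "payload": {"xyz": [[0,0,0.0013],[0,0,0.001],[0,0,0.001],[0,0,0],[0,0,0]], "dr": [[0,0,0],[0,0,0],[0,0,0],[0,0,0],[0,0,0]]}}

```text
clock: 40.6
ee_pos: [0.6186, -0.0113, 0.0109]
orientation: [0.763, 0.646, 0.0, -0.0]
contact_force: [-1.5, -0.1, 2.2]
gripper_width: 0.0117
grasp_force: 25.0
```

Emit:
{"api": "play_rows", "payload": {"xyz": [[0,0,0],[0,0,0],[0,0,0],[0,0,-0.01],[0,0,-0.03],[0,0,-0.03],[0,0,-0.03],[0,0,0]], "dr": [[0,0,0],[0,0,0],[0,0,0],[0,0,0],[0,0,0],[0,0,0],[0,0,0],[0,0,0]], "gripper": 0.53}}

```text
clock: 41.6
ee_pos: [0.621, -0.0116, 0.1148]
orientation: [0.763, 0.646, 0.003, 0.003]
contact_force: [0.1, 0.1, -0.8]
gripper_width: 0.0219
grasp_force: 0.0
```

Emit:
{"api": "play_rows", "payload": {"xyz": [[-0.0047,-0.0264,0],[-0.0047,-0.0264,0],[-0.0047,-0.0264,0],[-0.0047,-0.0264,0],[-0.0047,-0.0264,0],[-0.0047,-0.0264,0],[0,0,0],[0,0,0],[0,0,0]], "dr": [[0,0,0],[0,0,0],[0,0,0],[0,0,0],[0,0,0],[0,0,0],[0,0,0],[0,0,0],[0,0,0]], "gripper": -1}}

```text
clock: 42.72
ee_pos: [0.4584, -0.0132, 0.1103]
orientation: [0.763, 0.646, 0.0, -0.0]
contact_force: [-0.5, 0.2, 0.3]
gripper_width: 0.0938
grasp_force: 0.0
```

```bash
python3 go.py 458,-13,23,-9.5; python3 -c "
from h import *
c=cam('wrist');cv2.imwrite('pics/w8.png',c['color'])
print(proj(c,[(.458,-.013,.06),(.631,.224,.005)]).round(1))
t=cam('top')
cv2.imwrite('pics/c8.png',np.vstack([cv2.resize(t['color'][140:260,210:440],(640,334)),cv2.copyMakeBorder(cv2.resize(c['color'],(416,260)),0,0,0,224,0)]))"
```

```text
t 42.73 p [458.4 -13.2 110.3] phi -9.4 tilt [-0.01  0.01] w 93.8 F [-0.5  0.2  0.3]
458,-13,23,-9.5 turn 0.1 j6 at end 8 shift [ 0.1 -0.5 87.3]
[[ 315.5  217.8]
 [ 477.6 -110.5]]
```

View pics/c8.png

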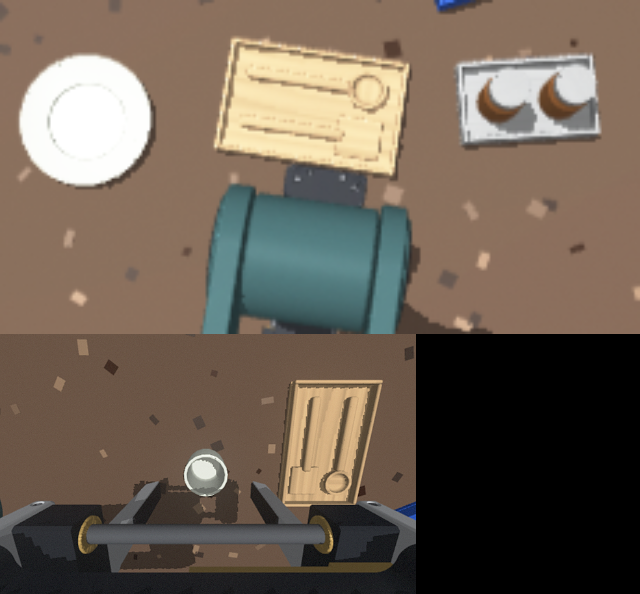

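Spoon and spatula lie side by side in the tray. The cup rim centre is at about (317,215) in the wrist image, 1.5 mm off. Grasping it.

Emit:
{"api": "play_rows", "payload": {"xyz": [[0.0015,0.0005,0.025],[0,0,0.025],[0,0,0.02],[0,0,0.012],[0,0,0.005],[0,0,0],[0,0,0]], "dr": [[0,0,0],[0,0,0],[0,0,0],[0,0,0],[0,0,0],[0,0,0],[0,0,0]]}}

```text
clock: 43.7
ee_pos: [0.4592, -0.0119, 0.0244]
orientation: [0.763, 0.646, 0.001, 0.001]
contact_force: [-0.7, -0.2, -0.1]
gripper_width: 0.0937
grasp_force: 0.0
```

Emit:
{"api": "play_rows", "payload": {"xyz": [[0,0,0],[0,0,0],[0,0,0],[0,0,0],[0,0,0],[0,0,0],[0,0,0]], "dr": [[0,0,0],[0,0,0],[0,0,0],[0,0,0],[0,0,0],[0,0,0],[0,0,0]], "gripper": 1, "newtons": 20}}

```text
clock: 44.58
ee_pos: [0.4585, -0.0118, 0.0236]
orientation: [0.763, 0.646, 0.0, 0.0]
contact_force: [-0.0, -0.4, 1.0]
gripper_width: 0.0566
grasp_force: 19.9
```

Emit:
{"api": "play_rows", "payload": {"xyz": [[0,0,-0.02],[0,0,-0.03],[0,0,-0.02],[0,0,-0.01],[0,0,0],[0,0,0]], "dr": [[0,0,0],[0,0,0],[0,0,0],[0,0,0],[0,0,0],[0,0,0]]}}

```text
clock: 45.32
ee_pos: [0.4577, -0.0116, 0.1023]
orientation: [0.763, 0.646, -0.001, -0.001]
contact_force: [0.1, -0.5, -1.7]
gripper_width: 0.0564
grasp_force: 19.9
```

```bash
python3 go.py 631,224,103,-9.5
```

```text
t 45.33 p [457.7 -11.6 102.3] phi -9.5 tilt [-0.13  0.02] w 56.4 F [ 0.1 -0.5 -1.7]
631,224,103,-9.5 turn 0.0 j6 at end 29 shift [261.  132.1  -0.7]
```

Emit:
{"api": "play_rows", "payload": {"xyz": [[0.029,0.0146,0],[0.029,0.0146,0],[0.029,0.0146,0],[0.029,0.0146,0],[0.029,0.0146,0],[0.029,0.0146,0],[0.029,0.0146,0],[0.029,0.0146,0],[0.029,0.0146,0],[0,0,0],[0,0,0],[0,0,0]], "dr": [[0,0,0],[0,0,0],[0,0,0],[0,0,0],[0,0,0],[0,0,0],[0,0,0],[0,0,0],[0,0,0],[0,0,0],[0,0,0],[0,0,0]]}}

```text
clock: 46.82
ee_pos: [0.6304, 0.2232, 0.1032]
orientation: [0.763, 0.646, -0.001, -0.0]
contact_force: [0.1, 0.1, -1.3]
gripper_width: 0.0568
grasp_force: 19.9
```

```bash
python3 go.py 631,224,29,-9.5; python3 -c "
from h import *
c=cam('wrist');cv2.imwrite('pics/w9.png',c['color'])
print(proj(c,[(.631,.224,.016)]).round(1)); a=np.linspace(0,6.28,9); print(proj(c,np.c_[.631+.07*np.cos(a),.224+.07*np.sin(a),0*a+.016]).round(0).tolist())"
```

```text
t 46.83 p [630.4 223.2 103.2] phi -9.5 tilt [-0.06 -0.03] w 56.8 F [ 0.1  0.1 -1.3]
631,224,29,-9.5 turn -0.0 j6 at end 29 shift [ 0.9  0.5 74.2]
[[316.6 205.8]]
[[388.0, 194.0], [360.0, 146.0], [304.0, 133.0], [256.0, 164.0], [247.0, 217.0], [277.0, 259.0], [327.0, 270.0], [373.0, 245.0], [388.0, 195.0]]
```

View pics/w9.png

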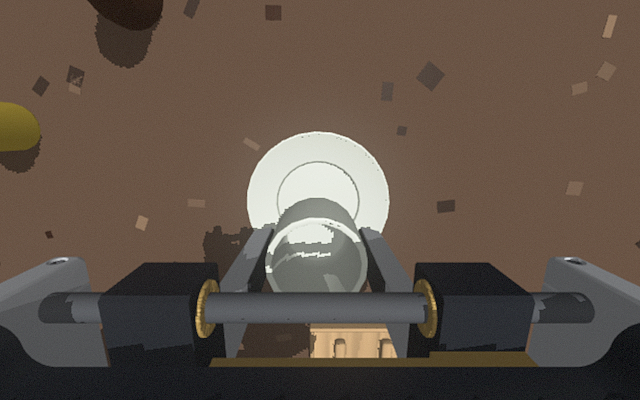

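The saucer (columns 247–390, top at row 131) matches the projection within 2 px, and the cup hangs upright and centred. Lowering it.

Emit:
{"api": "play_rows", "payload": {"xyz": [[0.001,0.001,0.02],[0,0,0.02],[0,0,0.014],[0,0,0.008],[0,0,0.005],[0,0,0.003],[0,0,0.0015],[0,0,0.001],[0,0,0]], "dr": [[0,0,0],[0,0,0],[0,0,0],[0,0,0],[0,0,0],[0,0,0],[0,0,0],[0,0,0],[0,0,0]]}}

```text
clock: 48.0
ee_pos: [0.6323, 0.225, 0.0314]
orientation: [0.763, 0.646, 0.0, 0.0]
contact_force: [-0.1, 0.5, -0.8]
gripper_width: 0.0567
grasp_force: 19.9
```

Emit:
{"api": "play_rows", "payload": {"xyz": [[0,0,0.001],[0,0,0],[0,0,0]], "dr": [[0,0,0],[0,0,0],[0,0,0]]}}

```text
clock: 48.38
ee_pos: [0.6321, 0.225, 0.0301]
orientation: [0.763, 0.646, 0.0, -0.0]
contact_force: [-0.5, 0.3, -1.5]
gripper_width: 0.0567
grasp_force: 19.9
```

Emit:
{"api": "play_rows", "payload": {"xyz": [[0,0,0.0005],[0,0,0.0005],[0,0,0.0004],[0,0,0],[0,0,0]], "dr": [[0,0,0],[0,0,0],[0,0,0],[0,0,0],[0,0,0]]}}

```text
clock: 49.0
ee_pos: [0.6321, 0.225, 0.0287]
orientation: [0.763, 0.646, 0.0, -0.0]
contact_force: [-0.2, -0.6, -1.6]
gripper_width: 0.0568
grasp_force: 19.9
```

Emit:
{"api": "play_rows", "payload": {"xyz": [[0,0,0],[0,0,0],[0,0,0],[0,0,0],[0,0,-0.02],[0,0,-0.04],[0,0,-0.04],[0,0,-0.03],[0,0,0],[0,0,0]], "dr": [[0,0,0],[0,0,0],[0,0,0],[0,0,0],[0,0,0],[0,0,0],[0,0,0],[0,0,0],[0,0,0],[0,0,0]], "gripper": -0.8}}

```text
clock: 50.25
ee_pos: [0.6317, 0.2248, 0.158]
orientation: [0.763, 0.646, -0.0, -0.0]
contact_force: [-0.2, -0.0, -0.3]
gripper_width: 0.0845
grasp_force: 0.0
```

Emit:
{"api": "play_rows", "payload": {"xyz": [[0,-0.03,0],[0,-0.03,0],[0,-0.03,0],[0,-0.03,0],[0,-0.03,0],[0,-0.03,0],[0,-0.03,0],[0,-0.03,0],[0,0,0],[0,0,0]], "dr": [[0,0,0],[0,0,0],[0,0,0],[0,0,0],[0,0,0],[0,0,0],[0,0,0],[0,0,0],[0,0,0],[0,0,0]]}}

```text
clock: 51.5
ee_pos: [0.3954, 0.264, 0.1576]
orientation: [0.763, 0.646, -0.001, 0.0]
contact_force: [0.4, -0.1, 0.9]
gripper_width: 0.0843
grasp_force: 0.0
```

```bash
python3 -c "
from h import *
t=cam('top');s=cam('scene')
cv2.imwrite('pics/c9.png',np.vstack([cv2.resize(t['color'][140:260,210:440],(575,300)),cv2.resize(s['color'][80:320,180:640],(575,300))]))
im=t['color'];H,S,V=cv2.split(cv2.cvtColor(im,cv2.COLOR_BGR2HSV));g=((S<60)&(V>95)).astype(np.uint8)
print(rect(plane(t,blob(g,(210,155,272,212)),.016)))
print(proj(t,[(.631,.224,.065)]))
"
```

```text
(array([630.9, 223. ]), array([140.3, 138.4]), 45.2)
[[236.23926519 179.44648519]]
```

View pics/c9.png

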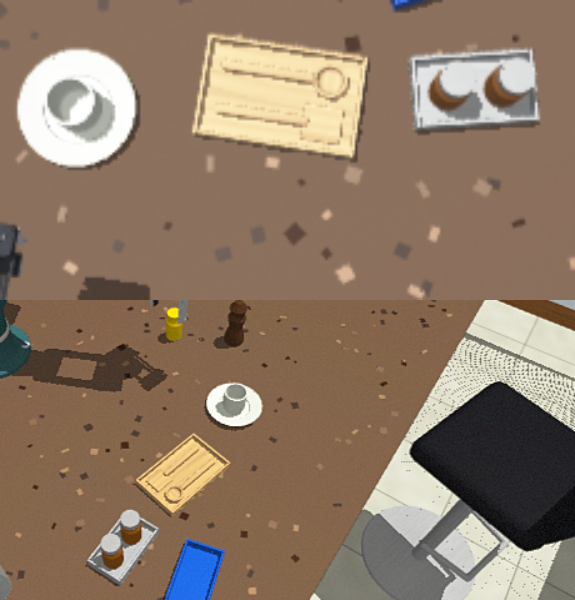

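```bash
python3 - <<'E'
from h import *
t=cam('top');s=cam('scene')
for c,f,roi in((t,'top0',(215,157,266,208)),(s,'scene0',(342,142,392,186))):
    g=cv2.cvtColor(c['color'],cv2.COLOR_BGR2GRAY).astype(int);g0=cv2.cvtColor(cv2.imread(f'pics/{f}.png'),cv2.COLOR_BGR2GRAY).astype(int)
    print(f,proj(c,[(.6315,.2235,.065),(.6315,.2235,.005)]).round(1).tolist())
    e=np.array([(.6315+.029*np.cos(a),.2235+.029*np.sin(a),.065) for a in np.linspace(0,6.28,60)]);q=proj(c,e);print('rim expected',q.min(0).round(1),q.max(0).round(1))
    x0,y0,x1,y1=roi;d=(g-g0)[y0:y1,x0:x1]
    sub=d[8:40:2,6:40]; print('cols',x0+6,'rows from',y0+8)
    for r in sub: print(' '.join('%4d'%v for v in r))
E
```

```text
top0 [[236.4, 179.3], [240.8, 183.0]]
rim expected [226.2 169.1] [246.7 189.5]
cols 221 rows from 165
   1    0    0    0    0    0    1    0    1    0    0    0    0    0    0    0    0    0    0    0    0    0    0    0    0    0    0    0    0    0    0    0    0    0
   1   -1    1    1    0    0    0    0    0    0    0    0    1    1    1    1    1    0    0    0    0    0    0    0    0    0    0    0    0    0    0    0    0    0
   1    1    0    0    1    0    0    0    0    0    0    0    0    0    0    0    1    1    0    0    0    0    0    0    0    0    1    0    0    0    0    0    0    0
   0    0    0    0    0    0    0    0    0    0    0    0   -1    4   31    8  -29  -44  -12   -2   -1   -2    0    0    0    0    1    0    0    0    0    1    1    1
   0    0    0    1    0    0    0    1    0    0    3    0 -116 -121 -121 -121 -121 -121 -121 -120 -121 -116  -25   -1   -5    0    0    0    0    0    0    0    0    0
   0    0    0    0    0    0    0    0    1   27 -121 -122 -122 -121 -120 -121 -119 -117 -112 -109 -109 -108 -114 -109   -8  -13  -30    0    0    
[... 3845 characters left out ...]
    1    2    2    5
   6   -4   -6    4    0    0    1    1    3    4    5    6    7    7   12   16    9    6    7    8    4    3    3    2    4    2    3    2    0    3    1    2    1    2
   9    8   -8   -1   -2    5    0    0    0    2    3    0    2    2    1    3    1    1    3    2    3    2    0    1    0    1    0    3    1    2    2    2    0    3
   4    9    2    8    1    1    3    3    4    6    0    0    0    1    3    1    1    3    1    2    2    2    3    1    1    2    2    1    3    1    1   -1    5   -2
   2    2    0    4    4    0    3    1    2    4    4   -3   -1    1    4    5    7   10    0    0    0    0    0    0    3    9    6    5    3    1   -7    4   11   -1
```

The cup rim matches the expected centred position within about 3 mm in both views. Handing in.

```bash
python3 -c "
from workcell import ctrl
print(ctrl.finish_job())"
```

```text
the job is handed in; nothing more can be done
None
```

I handed the job in after about 52 s of robot time, and no verdict came back. In the last camera views both jars stand in the steel tray, the spoon and spatula lie side by side in the wooden tray, and the cup is upright on its saucer within about 3 mm of the middle.

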